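# Stop the sander, hang the sanding tray on its hook, reset the stop

### The job

Stop the sander by pressing the mushroom button on the grey box until it latches down. While it is latched, hang the steel tray by its strap handle on the hook, keeping the tray upright and leaving it hanging still; then twist the mushroom clockwise to unlatch it so that it springs fully up again. Do not shift or knock over the bottle, can, jar and wood offcut standing around.

Things in the scene. Friction and masses are not known exactly. Their poses are not given: they have to be found in the camera images.
- stand: Dark steel hook stand, bolted down. Origin on the bench straight below the hook's seat; the hook points along its -x (open side). Post 18 mm thick, 245 mm high, 65 mm behind the origin (+x) on a plate 110 x 100 x 10 mm (x 0 to 110, y -50 to 50 mm). Everything of the hook lies in the plane y = 0.
- hook_seat (a point): Top of the hook's seat, 215 mm above the bench; axes of the stand. The hook is a round bar, 10 mm thick (underside of the seat at 205 mm): it slopes down from the post to the level seat (x from 13 to -13 mm), then rises to a rounded tip at x = -29 mm whose top is 240 mm above the bench.
- tote: Open steel tray of sanding blocks, about 300 g, 70 mm (x) by 100 mm (y), walls 55 mm high, with a fixed strap handle in its plane x = 0: uprights 6 mm thick at y = -47 and 47 mm and a level top strap 6 mm thick (x), 100 mm long (y), 14 mm tall (z 125 to 139 mm). Opening under the strap: 88 mm wide, 70 mm high. Origin: centre of the underside. Same either way round.
- tote_handle (a point): Middle of the underside of the tray's top strap, 125 mm above the tray's underside; axes are those of the tray.
- station: Grey stop box fixed to the bench, 76 x 76 x 56 mm with a 4 mm collar of 54 mm diameter on top; carries the mushroom on its vertical axis. Origin at the centre of its underside.
- stop_top (a point): Centre of the top face of the mushroom head. The head is round, 42 mm in diameter and 20 mm tall; when up its top is 102.5 mm and its underside 82 mm above the bench, when latched about 8.5 mm lower.
- stop (a joint): Press of the mushroom, m: 0 = fully up, 0.010 = bottom of travel. It takes about 10 N; pushed right down and let go it latches and stays at about 0.0085 (its spring alone lifts it if it was not pushed far enough).
- stop_turn (a joint): Twist of the mushroom head, rad: 0 at rest, growing clockwise seen from above, end stop at 1.2. From about 0.7 the latch is free and the mushroom springs up as soon as it is let go; the head then turns back by itself.
- glue: Glue bottle, 56 mm in diameter, 190 mm tall, beside the hook stand; origin at the centre of its underside. Bystander.
- can: Metal can, 76 mm in diameter, 100 mm tall, on the other side of the hook stand; origin at the centre of its underside. Bystander.
- jar: Screw-top jar, 56 mm in diameter, 85 mm tall, near the tray; origin at the centre of its underside. Bystander.
- offcut: Wood offcut lying near the stop box, 45 (x) x 120 (y) x 38 (z) mm; origin at the centre of its underside. Bystander.
Things that resemble listed ones, but are neither listed nor needed, are in the scene too. Leave any blue look-alike of the tote alone. Of the things like the stand, leave any that is purple; of the rest the larger one is meant.

How it is judged:
By the outcome, as a careful person would: the job done as asked, in the order asked, and still so for the second after the job is handed in, with the robot touching nothing.
It also fails if it takes over 72 s, if anything falls off the work surface, if the arm or the gripper's body presses on something with over 40 N, if the wrist force passes 120 N, or if a joint passes its speed limit or range.

### The arm

A 6-joint arm with a two-finger parallel gripper is mounted at the origin on the work surface. World frame = base frame: x ahead of the robot, y to its left, z up, the work surface at z = 0. Lengths are in mm, angles in rad, forces in N, time in s.
With the tool pointing down it reaches from about 350 to 975 mm from the base axis. Payload 7.1 kg.
Tool frame: the origin (TCP) lies on the mounting face of the last link; the fingertips stand 182 mm ahead of it and the grasp point (between the pads) lies 163 mm ahead of it (ctrl.tcp_to_tips is the distance from the TCP to the fingertips, in mm); z points along the fingers, y is the direction in which the jaws open and shut (so a half turn about z gives the same grasp; the last joint's range is limited). The gripper opens to 88 mm and grips with 3 to 60 N. Pads are 20 mm wide; open, the fingers measure 115 mm over their backs; the gripper's body (75 mm by 178 mm) begins 61 mm behind the grasp point.
Start: joints at [1.22, 0.423, 1.63, -0, 1.089, -0.019], TCP at [203.559, 590.906, 404.675] pointing down, gripper open.
Joint ranges: [-3, 3], [-0.9, 2.11], [0.09, 2.58], [-1.31, 4.45], [0.11, 2.69], [-2.54, 2.54]. Speed limits (rad/s): [2.39, 2.39, 3.01, 3.14, 3.14, 3.14].

### API

Orientations are given as a rotation vector (axis times angle).
In Python, from workcell import ctrl gives the robot as it stands. The module is installed in compiled form; this text tells all that it offers.
- The arm moves only by the tool send_rows, never from a script. Its argument "commands" is a list of rows, each an object with "translation": the shift along the world's x, y, z normalised to -1 to 1, where 1 is 0.1 m, a list of three; "twist": the turn, a rotation vector about the world's x, y, z normalised to -1 to 1, where 1 is 0.5 rad, a list of three. A call has exactly 10 rows; each row is the pose to reach, as a shift and turn from the pose commanded when the call began; what a row does not reach only later rows make up. A row lasts 1/10 s, in which the tool goes at most 50 mm and 8.59 degrees, less where a joint would pass 70% of its speed; a pose out of reach is approached as far as the arm can. A call with a number of a shift or a turn outside -1 to 1 is refused whole. A call with a gripper value outside its range is refused whole. "grip" is the closure, from -1 (fully open) to 1 (shut), set as the call begins (left out, the last holds). The fingers move at their own pace and stop on an object; the grip force is fixed at half the most. Time passes only in rows, so rows that repeat a pose let the fingers close, or fill a call up. It gives the time, the measured TCP pose, the force and the opening at its end, in the units of the state.
- ctrl.get_obs(): the state, without advancing time (a new reading comes with each control period).
- ctrl.get_image(name): name is "side" or "top"; returns a dict with "img" (400x640x3 uint8, red, green, blue), "intrinsics" (3x3 intrinsics, pixels), "cam_to_world" (4x4, takes a point from camera to world coordinates). Camera axes: x right, y down, z forward; pixel columns grow to the right and rows downward; lengths in mm; the calibration is good to about 2 mm. A picture is of the moment at which its call begins. There is no depth.
- ctrl.close_job(): hands the job in, once; it reports no verdict.
The state is a dict: "t": time; "qpos": joint angles; "qvel": joint speeds; "joint_torque": joint torques, N m; "ee_pos": TCP position; "orientation": TCP orientation; "ft_force": force on the tool from outside, world axes, zero at the start; "moment": the same for the moment, N m; "width": finger opening in mm.
Only numpy, scipy, OpenCV 4.12 (cv2) and the standard library are available. Lean on these libraries where they do the work, as an engineer would, in place of code of your own. Each camera call takes 0.05 s, during which the arm holds its last target. There are 200 camera calls.

## Working session

There is one attempt and no reset: what is moved stays moved. The work goes in short steps, Python scripts to look and compute and a tool call to move; the robot and the scene stay as the last step left them, time stands still between calls to the robot, and variables do not carry over. Pictures are saved under pics/ and viewed, about 8 in all and at most 12, crops included, and the job is handed in when it is done.

Besides the shell and the picture viewer there is one more tool, called after "Emit:" in YAML: its name, and indented under it one key for each argument. send_rows: Moves the arm, as the interface text tells. Its arguments: {"type":"object","properties":{"commands":{"type":"array","items":{"type":"object","properties":{"translation":{"type":"array","items":{"type":"number"}},"twist":{"type":"array","items":{"type":"number"}}}}},"grip":{"type":"number"}},"required":["commands"]}

```bash
mkdir -p pics; cat > h.py <<'E'
from workcell import ctrl
import numpy as np, cv2
def snap(n,f):
    d=ctrl.get_image(n); cv2.imwrite('pics/'+f+'.png',cv2.cvtColor(d['img'],cv2.COLOR_RGB2BGR)); 
    np.savez('pics/'+f+'.npz',K=d['intrinsics'],T=d['cam_to_world']); return d
def ray(f,u,v):
    d=np.load('pics/'+f+'.npz'); r=d['T'][:3,:3]@np.linalg.solve(d['K'],[u,v,1]); return d['T'][:3,3],r
def atz(f,u,v,z):
    o,r=ray(f,u,v); return o+r*(z-o[2])/r[2]
def proj(f,p):
    d=np.load('pics/'+f+'.npz'); c=d['T'][:3,:3].T@(np.array(p,float)-d['T'][:3,3]); q=d['K']@c; return q[:2]/q[2]
E
python3 - <<'E'
from h import *
for n in('top','side'):
    d=snap(n,n+'0'); print(n,d['intrinsics'].round(1).tolist(),d['cam_to_world'].round(3).tolist())
print(ctrl.get_obs())
E
```

```text
top [[439.8, 0.0, 312.2], [0.0, 439.8, 198.8], [0.0, 0.0, 1.0]] [[-0.002, -0.983, 0.181, 195.531], [-1.0, 0.005, 0.015, 63.035], [-0.016, -0.181, -0.983, 1763.082], [0.0, 0.0, 0.0, 1.0]]
side [[402.1, 0.0, 320.0], [0.0, 402.1, 199.0], [0.0, 0.0, 1.0]] [[0.863, -0.35, 0.364, 67.203], [-0.505, -0.576, 0.643, -686.26], [-0.016, -0.738, -0.674, 982.278], [0.0, 0.0, 0.0, 1.0]]
{'t': 0.1, 'qpos': array([ 1.21998932e+00,  4.23764218e-01,  1.63060413e+00,  2.14118351e-06,
        1.08860546e+00, -1.89935421e-02]), 'qvel': array([ 0.00045787, -0.00077076, -0.00072   , -0.00109967, -0.00027397,
        0.00075232]), 'joint_torque': array([-6.50626625e-04, -5.45606017e+01, -2.74324751e+01,  6.44742837e-02,
        1.87732698e-02, -5.68578128e-05]), 'ee_pos': array([203.48411628, 590.6820429 , 403.98309717]), 'orientation': array([-5.18782783e-01, -3.09820225e+00,  2.13181198e-03]), 'ft_force': array([-0.758455  , -0.34615119, -0.36526196]), 'moment': array([-0.0044631 , -0.06019828, -0.06783866]), 'width': 87.87732972666144}
```

View pics/top0.png

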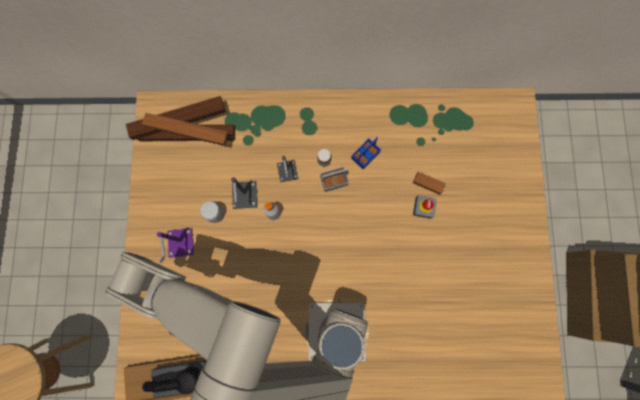

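View pics/side0.png

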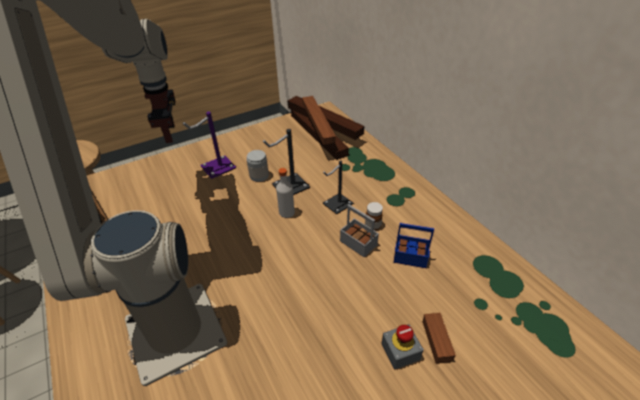

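The top view shows the tray at (335,180), the large stand at (245,193), the stop box at (425,206), the glue bottle at (272,210), the can at (212,211), the jar at (324,156) and the offcut at (430,183). The blue tray and the purple and small stands are look-alikes. I'll enlarge these areas.

```bash
python3 - <<'E'
from h import *
t=cv2.imread('pics/top0.png');s=cv2.imread('pics/side0.png')
def c(i,x0,y0,w,h,k): return cv2.resize(i[y0:y0+h,x0:x0+w],None,fx=k,fy=k,interpolation=cv2.INTER_CUBIC)
A=np.hstack([c(t,195,145,78,100,5)[:, :],c(t,300,145,80,100,5)])[:300]
A=np.hstack([c(t,225,150,70,60,5),c(t,315,160,40,60,5),c(t,405,165,50,60,5)])
B=np.hstack([c(s,260,120,80,75,4),c(s,335,200,50,75,4),c(s,375,310,70,75,4)])
B=cv2.copyMakeBorder(B,0,0,0,max(0,A.shape[1]-B.shape[1]),cv2.BORDER_CONSTANT);
cv2.imwrite('pics/c1.png',np.vstack([A,B[:,:A.shape[1]]]));print(A.shape,B.shape)
E
```

```text
(300, 800, 3) (300, 800, 3)
```

View pics/c1.png

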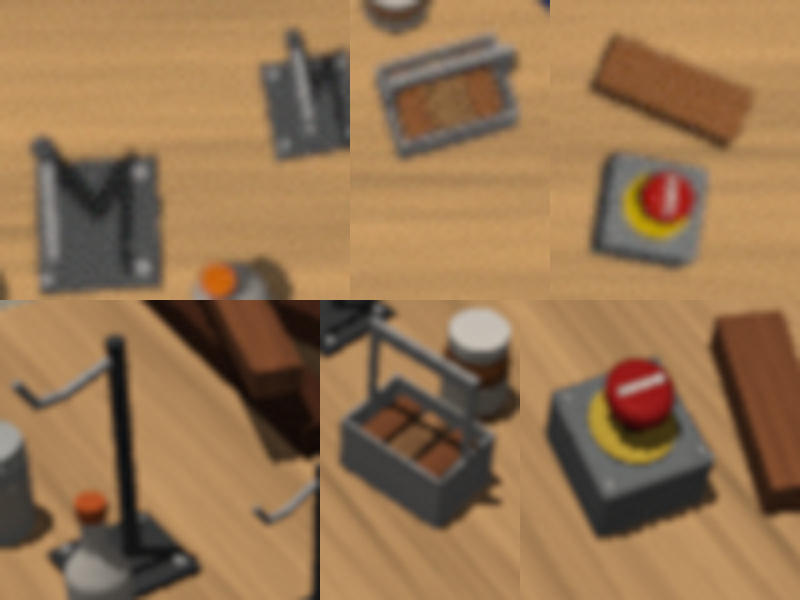

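```bash
cat > fit.py <<'E'
from h import *
from scipy.optimize import least_squares
def U(cx,cy,ox,oy,x0,y0,k): return ((cx-ox+.5)/k-.5+x0,(cy-oy+.5)/k-.5+y0)
S1=lambda x,y:('side0',)+U(x,y,0,300,260,120,4)
S2=lambda x,y:('side0',)+U(x,y,320,300,335,200,4)
S3=lambda x,y:('side0',)+U(x,y,520,300,375,310,4)
T1=lambda x,y:('top0',)+U(x,y,0,0,225,150,5)
T2=lambda x,y:('top0',)+U(x,y,350,0,315,160,5)
T3=lambda x,y:('top0',)+U(x,y,550,0,405,165,5)
def fit(name,feats,x0):
    def W(p,l): c,s=np.cos(p[2]),np.sin(p[2]); return [p[0]+c*l[0]-s*l[1],p[1]+s*l[0]+c*l[1],l[2]]
    f=lambda p: np.concatenate([proj(o[0],W(p,l))-o[1:] for l,o in feats])
    r=least_squares(f,x0,loss='soft_l1',x_scale=[1,1,.01]); print(name,r.x.round(3)); print(f(r.x).reshape(-1,2).round(1).tolist()); return r.x
E
cat > run.py <<'E'
from fit import *
for n,(u,v,z) in dict(tray=(335,180,30),stand=(245,193,0),box=(425,206,50),glue=(275,213,0),can=(212,212,100),jar=(324,156,85),off=(430,183,38)).items(): print(n,atz('top0',u,v,z).round(0))
g=atz('top0',245,200,0)
fit('stand',[((65,0,245),S1(116,343)),((65,0,10),S1(128,555)),((-29,0,238),S1(18,387)),((-10,0,212),S1(40,403)),((65,0,240),T1(42,145)),((-29,0,240),T1(49,280)),((110,50,10),T1(38,160)),((110,-50,10),T1(157,155)),((0,-50,10),T1(160,287)),((0,50,10),T1(40,290))],[g[0]-50,g[1],0])
t=atz('top0',335,180,30)
for w in (0.25,):
  fit('tray',[((0,50,139),S2(373,322)),((0,-50,139),S2(477,380)),((-35,50,55),S2(343,425)),((-35,-50,55),S2(440,490)),((35,-50,55),S2(492,437)),((35,50,55),S2(398,378)),((-35,50,0),S2(345,457)),((-35,-50,0),S2(442,525)),((35,-50,0),S2(490,487)),((-35,50,55),T2(402,155)),((-35,-50,55),T2(517,125))],[t[0],t[1],w])
b=atz('top0',425,206,56)
fit('box',[((0,0,102.5),S3(641,383)),((0,0,102.5),T3(668,197)),((-38,38,56),S3(549,400)),((-38,-38,56),S3(602,502)),((38,-38,56),S3(712,460)),((38,38,56),T3(610,155)),((38,-38,56),T3(708,168)),((-38,-38,56),T3(693,265)),((-38,38,56),T3(600,252))],[b[0],b[1],-.1])
E
python3 run.py
```

```text
tray [592.  -2.  30.]
stand [546. 366.   0.]
box [ 480. -354.   50.]
glue [463. 242.   0.]
can [453. 474. 100.]
jar [677.  42.  85.]
off [ 576. -381.   38.]
stand [4.83344e+02 3.63965e+02 5.20000e-02]
[[0.1, -0.4], [1.4, 0.1], [-0.1, -0.6], [0.3, 0.1], [0.4, 0.8], [-0.4, -0.3], [-0.4, 0.4], [0.1, -0.0], [0.4, 0.1], [-0.3, 0.8]]
tray [5.94555e+02 1.60400e+00 2.84000e-01]
[[-0.0, -0.0], [0.0, 1.3], [-0.6, -0.8], [0.0, -0.6], [1.2, 0.0], [-0.1, -0.6], [-1.4, 2.9], [-1.5, 2.3], [0.2, -0.8], [-0.2, -0.9], [0.9, -1.9]]
box [ 4.77622e+02 -3.53717e+02 -1.70000e-01]
[[-0.7, 0.7], [0.0, 0.4], [-1.0, -1.9], [0.4, 0.1], [0.9, -0.3], [0.3, -0.1], [-0.0, 0.4], [0.7, -0.1], [-0.1, -0.7]]
```

Fits agree to about a pixel: hook at (483,364) with yaw 0.05, tray at (594,2) with yaw 0.28, stop box at (478,-354). First I'll travel to the box, closing the gripper and turning the jaws to yaw 0.28.

Emit:
send_rows:
  commands:
    - {"translation":[0,-0.1,0],"twist":[0,0,-0.1]}
    - {"translation":[0,-0.2,0],"twist":[0,0,-0.2]}
    - {"translation":[0,-0.3,0],"twist":[0,0,-0.3]}
    - {"translation":[0,-0.4,0],"twist":[0,0,-0.4]}
    - {"translation":[0,-0.5,0],"twist":[0,0,-0.5]}
    - {"translation":[0,-0.6,0],"twist":[0,0,-0.6]}
    - {"translation":[0,-0.7,0],"twist":[0,0,-0.7]}
    - {"translation":[0,-0.8,0],"twist":[0,0,-0.8]}
    - {"translation":[0,-0.9,0],"twist":[0,0,-0.9]}
    - {"translation":[0,-1,0],"twist":[0,0,-1]}
  grip: 1

```text
t: 1.1
ee_pos: [203.5, 490.3, 404.3]
orientation: [-1.272, -2.872, 0.001]
ft_force: [0.9, -0.4, -0.8]
width: 11.4
```

Emit:
send_rows:
  commands:
    - {"translation":[0.02,-0.1,0],"twist":[0,0,-0.09]}
    - {"translation":[0.04,-0.2,0],"twist":[0,0,-0.18]}
    - {"translation":[0.06,-0.3,0],"twist":[0,0,-0.27]}
    - {"translation":[0.08,-0.4,0],"twist":[0,0,-0.36]}
    - {"translation":[0.1,-0.5,0],"twist":[0,0,-0.45]}
    - {"translation":[0.12,-0.6,0],"twist":[0,0,-0.54]}
    - {"translation":[0.14,-0.7,0],"twist":[0,0,-0.63]}
    - {"translation":[0.16,-0.8,0],"twist":[0,0,-0.72]}
    - {"translation":[0.18,-0.9,0],"twist":[0,0,-0.81]}
    - {"translation":[0.2,-1,0],"twist":[0,0,-0.91]}

```text
t: 2.1
ee_pos: [223.5, 390.4, 404.5]
orientation: [1.887, 2.512, -0.001]
ft_force: [-0.2, -0.2, -0.8]
width: 0.7
```

Emit:
send_rows:
  commands:
    - {"translation":[0.06,-0.1,0]}
    - {"translation":[0.12,-0.2,0]}
    - {"translation":[0.18,-0.3,0]}
    - {"translation":[0.24,-0.4,0]}
    - {"translation":[0.3,-0.5,0]}
    - {"translation":[0.36,-0.6,0]}
    - {"translation":[0.42,-0.7,0]}
    - {"translation":[0.48,-0.8,0]}
    - {"translation":[0.54,-0.9,0]}
    - {"translation":[0.6,-1,0]}

```text
validation failed for argument at $.co...
```

Emit:
send_rows:
  commands:
    - {"translation":[0.08,-0.1,0]}
    - {"translation":[0.16,-0.2,0]}
    - {"translation":[0.24,-0.3,0]}
    - {"translation":[0.32,-0.4,0]}
    - {"translation":[0.4,-0.5,0]}
    - {"translation":[0.48,-0.6,0]}
    - {"translation":[0.56,-0.7,0]}
    - {"translation":[0.64,-0.8,0]}
    - {"translation":[0.72,-0.9,0]}
    - {"translation":[0.8,-1,0]}

```text
validation failed for argument at $.co...
```

Emit:
send_rows:
  commands:
    - {"translation":[0.06,-0.1,0],"twist":[0,0,0]}
    - {"translation":[0.12,-0.2,0],"twist":[0,0,0]}
    - {"translation":[0.18,-0.3,0],"twist":[0,0,0]}
    - {"translation":[0.24,-0.4,0],"twist":[0,0,0]}
    - {"translation":[0.3,-0.5,0],"twist":[0,0,0]}
    - {"translation":[0.36,-0.6,0],"twist":[0,0,0]}
    - {"translation":[0.42,-0.7,0],"twist":[0,0,0]}
    - {"translation":[0.48,-0.8,0],"twist":[0,0,0]}
    - {"translation":[0.54,-0.9,0],"twist":[0,0,0]}
    - {"translation":[0.6,-1,0],"twist":[0,0,0]}

```text
t: 3.1
ee_pos: [284.0, 290.1, 404.7]
orientation: [1.885, 2.513, 0.0]
ft_force: [0.2, 0.4, 1.2]
width: 0.3
```

Emit:
send_rows:
  commands:
    - {"translation":[0.08,-0.1,0],"twist":[0,0,0]}
    - {"translation":[0.16,-0.2,0],"twist":[0,0,0]}
    - {"translation":[0.24,-0.3,0],"twist":[0,0,0]}
    - {"translation":[0.32,-0.4,0],"twist":[0,0,0]}
    - {"translation":[0.4,-0.5,0],"twist":[0,0,0]}
    - {"translation":[0.48,-0.6,0],"twist":[0,0,0]}
    - {"translation":[0.56,-0.7,0],"twist":[0,0,0]}
    - {"translation":[0.64,-0.8,0],"twist":[0,0,0]}
    - {"translation":[0.72,-0.9,0],"twist":[0,0,0]}
    - {"translation":[0.8,-1,0],"twist":[0,0,0]}

```text
t: 4.1
ee_pos: [364.0, 190.0, 404.7]
orientation: [-1.885, -2.513, -0.0]
ft_force: [-1.3, -0.6, 0.2]
width: 0.6
```

Emit:
send_rows:
  commands:
    - {"translation":[0.06,-0.1,0],"twist":[0,0,0]}
    - {"translation":[0.12,-0.2,0],"twist":[0,0,0]}
    - {"translation":[0.18,-0.3,0],"twist":[0,0,0]}
    - {"translation":[0.24,-0.4,0],"twist":[0,0,0]}
    - {"translation":[0.3,-0.5,0],"twist":[0,0,0]}
    - {"translation":[0.36,-0.6,0],"twist":[0,0,0]}
    - {"translation":[0.42,-0.7,0],"twist":[0,0,0]}
    - {"translation":[0.48,-0.8,0],"twist":[0,0,0]}
    - {"translation":[0.54,-0.9,0],"twist":[0,0,0]}
    - {"translation":[0.6,-1,0],"twist":[0,0,0]}

```text
t: 5.1
ee_pos: [424.1, 90.0, 404.7]
orientation: [1.885, 2.513, 0.0]
ft_force: [-0.6, -0.0, -0.6]
width: 0.5
```

Emit:
send_rows:
  commands:
    - {"translation":[0.06,-0.1,0],"twist":[0,0,0]}
    - {"translation":[0.11,-0.2,0],"twist":[0,0,0]}
    - {"translation":[0.16,-0.3,0],"twist":[0,0,0]}
    - {"translation":[0.22,-0.4,0],"twist":[0,0,0]}
    - {"translation":[0.28,-0.5,0],"twist":[0,0,0]}
    - {"translation":[0.33,-0.6,0],"twist":[0,0,0]}
    - {"translation":[0.38,-0.7,0],"twist":[0,0,0]}
    - {"translation":[0.44,-0.8,0],"twist":[0,0,0]}
    - {"translation":[0.5,-0.9,0],"twist":[0,0,0]}
    - {"translation":[0.54,-1,0],"twist":[0,0,0]}

```text
t: 6.1
ee_pos: [478.2, -9.9, 404.7]
orientation: [1.885, 2.513, 0.0]
ft_force: [-0.5, -0.1, -0.2]
width: 0.4
```

Emit:
send_rows:
  commands:
    - {"translation":[0,-0.1,0],"twist":[0,0,0]}
    - {"translation":[0,-0.2,0],"twist":[0,0,0]}
    - {"translation":[0,-0.3,0],"twist":[0,0,0]}
    - {"translation":[0,-0.4,0],"twist":[0,0,0]}
    - {"translation":[0,-0.5,0],"twist":[0,0,0]}
    - {"translation":[0,-0.6,0],"twist":[0,0,0]}
    - {"translation":[0,-0.7,0],"twist":[0,0,0]}
    - {"translation":[0,-0.8,0],"twist":[0,0,0]}
    - {"translation":[0,-0.9,0],"twist":[0,0,0]}
    - {"translation":[0,-1,0],"twist":[0,0,0]}

```text
t: 7.1
ee_pos: [477.5, -109.9, 404.7]
orientation: [-1.885, -2.513, 0.0]
ft_force: [0.1, -0.0, 0.3]
width: 0.3
```

Emit:
send_rows:
  commands:
    - {"translation":[0,-0.1,0],"twist":[0,0,0]}
    - {"translation":[0,-0.2,0],"twist":[0,0,0]}
    - {"translation":[0,-0.3,0],"twist":[0,0,0]}
    - {"translation":[0,-0.4,0],"twist":[0,0,0]}
    - {"translation":[0,-0.5,0],"twist":[0,0,0]}
    - {"translation":[0,-0.6,0],"twist":[0,0,0]}
    - {"translation":[0,-0.7,0],"twist":[0,0,0]}
    - {"translation":[0,-0.8,0],"twist":[0,0,0]}
    - {"translation":[0,-0.9,0],"twist":[0,0,0]}
    - {"translation":[0,-1,0],"twist":[0,0,0]}

```text
t: 8.1
ee_pos: [477.6, -209.9, 404.7]
orientation: [-1.885, -2.513, 0.0]
ft_force: [-0.3, 0.3, -0.8]
width: 0.5
```

Emit:
send_rows:
  commands:
    - {"translation":[0,-0.1,-0.05],"twist":[0,0,0]}
    - {"translation":[0,-0.2,-0.1],"twist":[0,0,0]}
    - {"translation":[0,-0.3,-0.15],"twist":[0,0,0]}
    - {"translation":[0,-0.4,-0.2],"twist":[0,0,0]}
    - {"translation":[0,-0.5,-0.3],"twist":[0,0,0]}
    - {"translation":[0,-0.6,-0.4],"twist":[0,0,0]}
    - {"translation":[0,-0.7,-0.5],"twist":[0,0,0]}
    - {"translation":[0,-0.8,-0.6],"twist":[0,0,0]}
    - {"translation":[0,-0.9,-0.7],"twist":[0,0,0]}
    - {"translation":[0,-1,-0.8],"twist":[0,0,0]}

```text
t: 9.1
ee_pos: [477.5, -309.9, 323.7]
orientation: [-1.885, -2.513, 0.0]
ft_force: [0.2, 0.3, 0.1]
width: 0.4
```

Emit:
send_rows:
  commands:
    - {"translation":[0,-0.2,0],"twist":[0,0,0]}
    - {"translation":[0,-0.38,-0.1],"twist":[0,0,0]}
    - {"translation":[0,-0.44,-0.2],"twist":[0,0,0]}
    - {"translation":[0,-0.44,-0.3],"twist":[0,0,0]}
    - {"translation":[0,-0.44,-0.36],"twist":[0,0,0]}
    - {"translation":[0,-0.44,-0.39],"twist":[0,0,0]}
    - {"translation":[0,-0.44,-0.42],"twist":[0,0,0]}
    - {"translation":[0,-0.44,-0.45],"twist":[0,0,0]}
    - {"translation":[0,-0.44,-0.48],"twist":[0,0,0]}
    - {"translation":[0,-0.44,-0.5],"twist":[0,0,0]}

```text
t: 10.1
ee_pos: [477.7, -352.8, 275.0]
orientation: [1.884, 2.513, 0.0]
ft_force: [-0.5, 1.2, 2.5]
width: 0.3
```

Emit:
send_rows:
  commands:
    - {"translation":[0,0,-0.01],"twist":[0,0,0]}
    - {"translation":[0,0,-0.02],"twist":[0,0,0]}
    - {"translation":[0,0,-0.02],"twist":[0,0,0]}
    - {"translation":[0,0,-0.02],"twist":[0,0,0]}
    - {"translation":[0,0,-0.02],"twist":[0,0,0]}
    - {"translation":[0,0,-0.02],"twist":[0,0,0]}
    - {"translation":[0,0,-0.02],"twist":[0,0,0]}
    - {"translation":[0,0,-0.02],"twist":[0,0,0]}
    - {"translation":[0,0,-0.02],"twist":[0,0,0]}
    - {"translation":[0,0,-0.02],"twist":[0,0,0]}

```text
t: 11.1
ee_pos: [477.9, -353.1, 274.4]
orientation: [1.884, 2.513, 0.0]
ft_force: [-4.5, 2.8, 14.2]
width: 0.5
```

```bash
python3 - <<'E'
from h import *
snap('side','s1');snap('top','t1');o=ctrl.get_obs();print(o['ft_force'],o['ee_pos'],o['moment'])
s=cv2.imread('pics/s1.png');t=cv2.imread('pics/t1.png')
r=lambda i:cv2.resize(i,(400,300),interpolation=cv2.INTER_CUBIC)
cv2.imwrite('pics/c2.png',np.hstack([r(s[300:375,355:455]),r(t[165:240,370:470])]))
E
```

```text
[-3.50818144  3.81406554 14.52392837] [ 477.89827788 -353.06750586  274.40921256] [ 0.5310819   0.67504713 -0.0049628 ]
```

View pics/c2.png

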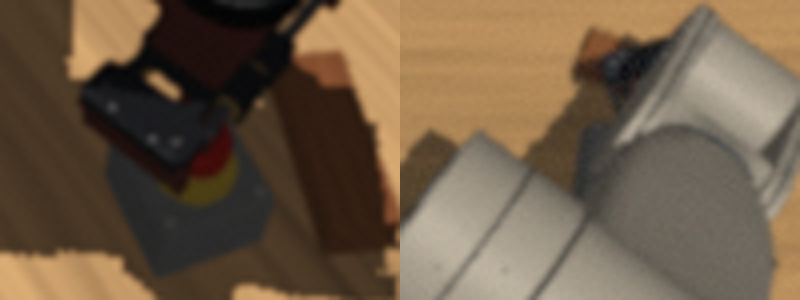

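Force is 14.5 N and the tips are 10 mm below the mushroom's up height. The image shows the fingers on the red head. I'll push slightly more, lift off, and head for the tray, checking the latch on the way.

Emit:
send_rows:
  commands:
    - {"translation":[0,0,-0.01],"twist":[0,0,0]}
    - {"translation":[0,0,-0.01],"twist":[0,0,0]}
    - {"translation":[0,0,0.05],"twist":[0,0,0]}
    - {"translation":[0,0,0.2],"twist":[0,0,0]}
    - {"translation":[0,0,0.4],"twist":[0,0,0]}
    - {"translation":[0,0.2,0.6],"twist":[0,0,0]}
    - {"translation":[0,0.4,0.8],"twist":[0,0,0]}
    - {"translation":[0.1,0.6,0.9],"twist":[0,0,0]}
    - {"translation":[0.2,0.8,0.9],"twist":[0,0,0]}
    - {"translation":[0.3,1,0.9],"twist":[0,0,0]}
  grip: -1

```text
t: 12.2
ee_pos: [507.9, -252.3, 364.1]
orientation: [1.884, 2.512, 0.0]
ft_force: [0.0, 0.8, -1.0]
width: 76.8
```

Emit:
send_rows:
  commands:
    - {"translation":[0.05,0.1,0],"twist":[0,0,0]}
    - {"translation":[0.1,0.2,0],"twist":[0,0,0]}
    - {"translation":[0.15,0.3,0],"twist":[0,0,0]}
    - {"translation":[0.2,0.4,0],"twist":[0,0,0]}
    - {"translation":[0.25,0.5,0],"twist":[0,0,0]}
    - {"translation":[0.3,0.6,0],"twist":[0,0,0]}
    - {"translation":[0.35,0.7,0],"twist":[0,0,0]}
    - {"translation":[0.4,0.8,0],"twist":[0,0,0]}
    - {"translation":[0.45,0.9,0],"twist":[0,0,0]}
    - {"translation":[0.5,1,0],"twist":[0,0,0]}

```text
t: 13.2
ee_pos: [558.0, -152.2, 362.6]
orientation: [-1.885, -2.514, -0.0]
ft_force: [0.7, -0.9, 0.6]
width: 88.0
```

```bash
python3 - <<'E'
from h import *
snap('side','s2')
s=cv2.imread('pics/s2.png');s0=cv2.imread('pics/side0.png')
r=lambda i:cv2.resize(i,(400,300),interpolation=cv2.INTER_CUBIC)
cv2.imwrite('pics/c3.png',np.vstack([np.hstack([r(x[310:370,365:445]) for x in(s0,s)]),np.hstack([r(x[190:265,325:425]) for x in(s0,s)])]))
E
```

```text
(no output)
```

View pics/c3.png

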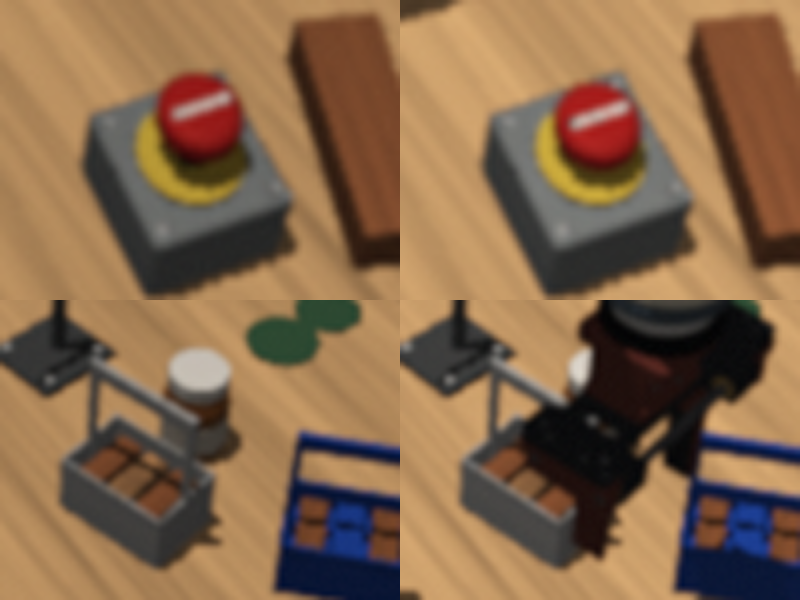

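Latched: the head sits lower than before. Next is the tray, gripping the strap 27 mm off centre on its -y side so the middle stays free for the hook.

Emit:
send_rows:
  commands:
    - {"translation":[0.04,0.1,0],"twist":[0,0,0]}
    - {"translation":[0.09,0.2,0],"twist":[0,0,0]}
    - {"translation":[0.13,0.3,0],"twist":[0,0,0]}
    - {"translation":[0.18,0.4,0],"twist":[0,0,0]}
    - {"translation":[0.22,0.5,0],"twist":[0,0,0]}
    - {"translation":[0.26,0.6,0],"twist":[0,0,0]}
    - {"translation":[0.31,0.7,0],"twist":[0,0,0]}
    - {"translation":[0.35,0.8,0],"twist":[0,0,0]}
    - {"translation":[0.4,0.9,0],"twist":[0,0,0]}
    - {"translation":[0.44,1,0],"twist":[0,0,0]}

```text
t: 14.25
ee_pos: [602.0, -52.2, 362.7]
orientation: [1.885, 2.513, 0.0]
ft_force: [0.2, 0.3, -0.6]
width: 88.0
```

Emit:
send_rows:
  commands:
    - {"translation":[0,0.1,0],"twist":[0,0,0]}
    - {"translation":[0,0.2,0],"twist":[0,0,0]}
    - {"translation":[0,0.3,0],"twist":[0,0,0]}
    - {"translation":[0,0.3,-0.1],"twist":[0,0,0]}
    - {"translation":[0,0.3,-0.2],"twist":[0,0,0]}
    - {"translation":[0,0.3,-0.32],"twist":[0,0,0]}
    - {"translation":[0,0.3,-0.44],"twist":[0,0,0]}
    - {"translation":[0,0.3,-0.56],"twist":[0,0,0]}
    - {"translation":[0,0.3,-0.68],"twist":[0,0,0]}
    - {"translation":[0,0.3,-0.68],"twist":[0,0,0]}

```text
t: 15.25
ee_pos: [600.8, -23.2, 292.4]
orientation: [-1.883, -2.511, 0.003]
ft_force: [-0.5, -0.0, 0.0]
width: 87.9
```

Emit:
send_rows:
  commands:
    - {"translation":[0,0,0],"twist":[0,0,0]}
    - {"translation":[0,0,0],"twist":[0,0,0]}
    - {"translation":[0,0,0],"twist":[0,0,0]}
    - {"translation":[0,0,0],"twist":[0,0,0]}
    - {"translation":[0,0,0],"twist":[0,0,0]}
    - {"translation":[0,0,0],"twist":[0,0,0]}
    - {"translation":[0,0,0],"twist":[0,0,0]}
    - {"translation":[0,0,0],"twist":[0,0,0]}
    - {"translation":[0,0,0],"twist":[0,0,0]}
    - {"translation":[0,0,0],"twist":[0,0,0]}
  grip: 1

```text
t: 16.25
ee_pos: [601.5, -23.1, 294.7]
orientation: [-1.885, -2.513, 0.0]
ft_force: [0.2, 0.5, -0.5]
width: 11.2
```

Emit:
send_rows:
  commands:
    - {"translation":[0,0,0],"twist":[0,0,0]}
    - {"translation":[0,0,0],"twist":[0,0,0]}
    - {"translation":[0,0,0],"twist":[0,0,0]}
    - {"translation":[0,0,0.02],"twist":[0,0,0]}
    - {"translation":[0,0,0.05],"twist":[0,0,0]}
    - {"translation":[0,0,0.1],"twist":[0,0,0]}
    - {"translation":[0,0,0.16],"twist":[0,0,0]}
    - {"translation":[0,0,0.22],"twist":[0,0,0]}
    - {"translation":[0,0,0.28],"twist":[0,0,0]}
    - {"translation":[0,0,0.34],"twist":[0,0,0]}

```text
t: 17.25
ee_pos: [601.6, -23.1, 329.4]
orientation: [1.884, 2.513, 0.0]
ft_force: [0.3, 0.3, -3.4]
width: 5.9
```

```bash
python3 - <<'E'
from h import *
snap('side','s3');print(ctrl.get_obs()['ft_force'])
s=cv2.imread('pics/s3.png')
cv2.imwrite('pics/c4.png',cv2.resize(s[170:270,320:440],(720,600),interpolation=cv2.INTER_CUBIC))
E
```

```text
[ 0.82067182  0.24191508 -2.67861283]
```

View pics/c4.png

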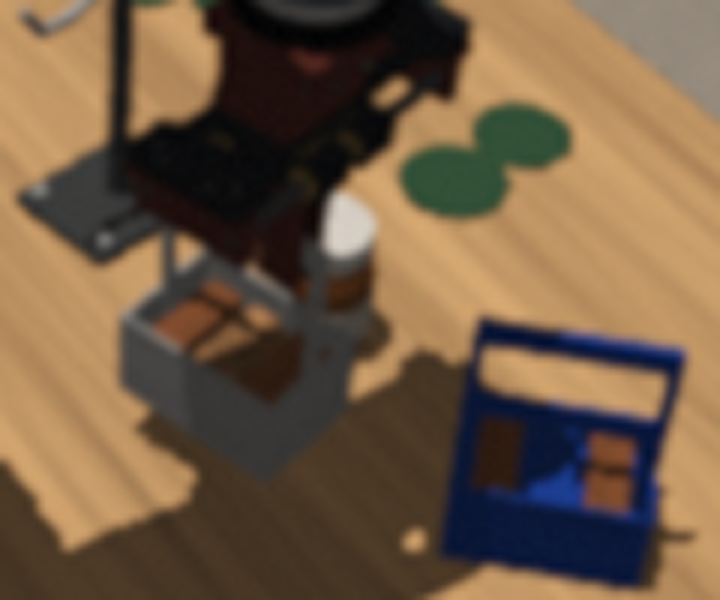

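```bash
python3 - <<'E'
from h import *
Z=34.5;c,s=np.cos(.282),np.sin(.282)
for off in(17,22,27,32,37):
    x,y=601.6-off*s,-23.1+off*c
    P=lambda l:((proj('s3',[x+c*l[0]-s*l[1],y+s*l[0]+c*l[1],l[2]+Z])-[320,170]+.5)*6-.5).round(0)
    print(off,P((-35,50,55)),P((-35,50,0)),P((-35,-50,0)),P((35,-50,0)),P((35,50,55)))
E
```

```text
17 [135. 325.] [133. 398.] [281. 497.] [365. 421.] [222. 255.]
22 [128. 321.] [126. 393.] [273. 492.] [357. 416.] [215. 251.]
27 [120. 316.] [119. 388.] [266. 487.] [350. 412.] [208. 246.]
32 [113. 311.] [111. 384.] [258. 482.] [342. 407.] [201. 242.]
37 [106. 307.] [104. 379.] [250. 477.] [335. 402.] [193. 238.]
```

The tray is held upright. The predicted corners for a 27 mm offset match the picture to about 1 px: (122,322), (265,483), (350,405). I'll carry it round the glue bottle to the pre-hook pose.

Emit:
send_rows:
  commands:
    - {"translation":[-0.05,0.02,0.03],"twist":[0,0,0]}
    - {"translation":[-0.15,0.06,0.06],"twist":[0,0,-0.01]}
    - {"translation":[-0.26,0.12,0.1],"twist":[0,0,-0.02]}
    - {"translation":[-0.37,0.19,0.13],"twist":[0,0,-0.03]}
    - {"translation":[-0.48,0.26,0.16],"twist":[0,0,-0.04]}
    - {"translation":[-0.59,0.33,0.19],"twist":[0,0,-0.05]}
    - {"translation":[-0.7,0.4,0.22],"twist":[0,0,-0.06]}
    - {"translation":[-0.8,0.47,0.25],"twist":[0,0,-0.07]}
    - {"translation":[-0.9,0.54,0.28],"twist":[0,0,-0.08]}
    - {"translation":[-1,0.6,0.3],"twist":[0,0,-0.1]}

```text
t: 18.3
ee_pos: [500.8, 37.5, 359.0]
orientation: [1.947, 2.465, 0.0]
ft_force: [-1.3, 0.1, -3.7]
width: 5.8
```

Emit:
send_rows:
  commands:
    - {"translation":[-0.1,0.07,0.04],"twist":[0,0,-0.02]}
    - {"translation":[-0.2,0.14,0.08],"twist":[0,0,-0.04]}
    - {"translation":[-0.3,0.21,0.12],"twist":[0,0,-0.06]}
    - {"translation":[-0.4,0.28,0.16],"twist":[0,0,-0.08]}
    - {"translation":[-0.5,0.35,0.2],"twist":[0,0,-0.1]}
    - {"translation":[-0.6,0.42,0.24],"twist":[0,0,-0.12]}
    - {"translation":[-0.7,0.49,0.28],"twist":[0,0,-0.14]}
    - {"translation":[-0.8,0.56,0.32],"twist":[0,0,-0.16]}
    - {"translation":[-0.9,0.63,0.36],"twist":[0,0,-0.18]}
    - {"translation":[-1,0.7,0.4],"twist":[0,0,-0.2]}

```text
t: 19.3
ee_pos: [400.7, 107.4, 399.0]
orientation: [2.069, 2.364, 0.0]
ft_force: [0.3, 0.1, -2.8]
width: 5.6
```

Emit:
send_rows:
  commands:
    - {"translation":[-0.1,0.06,0.03],"twist":[0,0,-0.02]}
    - {"translation":[-0.2,0.12,0.06],"twist":[0,0,-0.04]}
    - {"translation":[-0.29,0.18,0.1],"twist":[0,0,-0.06]}
    - {"translation":[-0.37,0.26,0.14],"twist":[0,0,-0.08]}
    - {"translation":[-0.43,0.35,0.18],"twist":[0,0,-0.1]}
    - {"translation":[-0.46,0.45,0.2],"twist":[0,0,-0.12]}
    - {"translation":[-0.46,0.56,0.22],"twist":[0,0,-0.14]}
    - {"translation":[-0.46,0.67,0.24],"twist":[0,0,-0.16]}
    - {"translation":[-0.46,0.78,0.25],"twist":[0,0,-0.16]}
    - {"translation":[-0.46,0.9,0.26],"twist":[0,0,-0.16]}

```text
t: 20.3
ee_pos: [355.2, 197.6, 424.8]
orientation: [2.161, 2.281, -0.0]
ft_force: [0.4, 0.0, -3.6]
width: 5.6
```

Emit:
send_rows:
  commands:
    - {"translation":[0,0.1,0],"twist":[0,0,0]}
    - {"translation":[0,0.2,0],"twist":[0,0,0]}
    - {"translation":[0,0.3,0],"twist":[0,0,0]}
    - {"translation":[0,0.4,0],"twist":[0,0,0]}
    - {"translation":[0,0.5,0],"twist":[0,0,0]}
    - {"translation":[0,0.6,0],"twist":[0,0,0]}
    - {"translation":[0,0.7,0],"twist":[0,0,0]}
    - {"translation":[0,0.8,0],"twist":[0,0,0]}
    - {"translation":[0,0.9,0],"twist":[0,0,0]}
    - {"translation":[0,1,0],"twist":[0,0,0]}

```text
t: 21.3
ee_pos: [355.6, 297.7, 424.6]
orientation: [-2.161, -2.281, 0.0]
ft_force: [-0.2, -0.8, -3.7]
width: 6.0
```

Emit:
send_rows:
  commands:
    - {"translation":[0,0.08,0],"twist":[0,0,0]}
    - {"translation":[0.02,0.16,0],"twist":[0,0,0]}
    - {"translation":[0.06,0.24,0],"twist":[0,0,0]}
    - {"translation":[0.12,0.3,0],"twist":[0,0,0]}
    - {"translation":[0.2,0.35,0],"twist":[0,0,0]}
    - {"translation":[0.28,0.37,0],"twist":[0,0,0]}
    - {"translation":[0.36,0.37,0],"twist":[0,0,0]}
    - {"translation":[0.43,0.37,0],"twist":[0,0,0]}
    - {"translation":[0.48,0.37,0],"twist":[0,0,0]}
    - {"translation":[0.5,0.37,0],"twist":[0,0,0]}

```text
t: 22.3
ee_pos: [406.2, 333.6, 424.6]
orientation: [2.161, 2.28, -0.0]
ft_force: [0.4, -0.1, -4.3]
width: 5.8
```

```bash
python3 - <<'E'
from h import *
snap('side','s4');print(ctrl.get_obs())
s=cv2.imread('pics/s4.png')
cv2.imwrite('pics/c5.png',cv2.resize(s[95:215,210:350],(700,600),interpolation=cv2.INTER_CUBIC))
E
```

```text
{'t': 22.35, 'qpos': array([ 6.65165468e-01,  2.52888413e-01,  1.83035995e+00, -8.53509960e-05,
        1.05829573e+00,  6.11794088e-01]), 'qvel': array([ 0.00845091, -0.00803642,  0.01066233,  0.00022632, -0.0028907 ,
        0.00529792]), 'joint_torque': array([ 2.83407932e-01, -4.52656674e+01, -2.75837713e+01,  2.37921188e-01,
        1.10122017e-01, -2.10061774e-02]), 'ee_pos': array([406.13817149, 333.69313305, 424.64706697]), 'orientation': array([2.16127366e+00, 2.27991087e+00, 5.83455840e-05]), 'ft_force': array([ 0.57726943, -0.20369254, -3.04286265]), 'moment': array([-0.15020082, -0.05157176, -0.02847814]), 'width': 5.704043111075231}
```

View pics/c5.png

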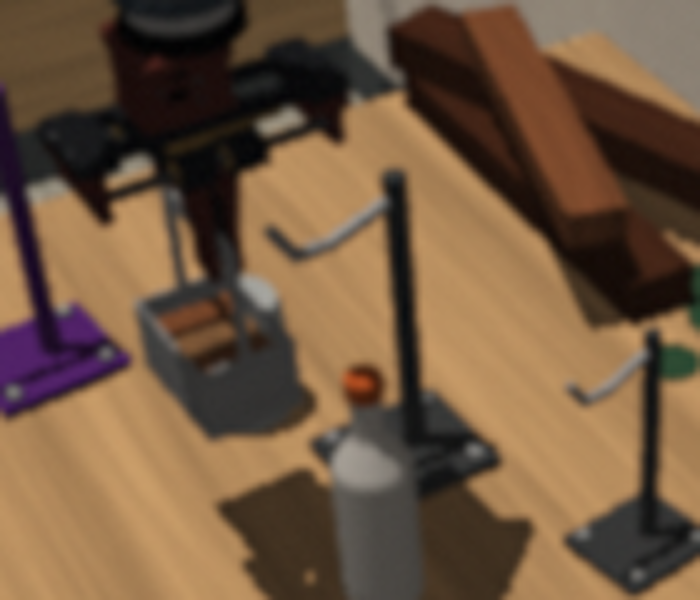

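```bash
python3 - <<'E'
from h import *
q=lambda p:((proj('s4',p)-[210,95]+.5)*5-.5).round(0)
def fr(x,y,a): c,s=np.cos(a),np.sin(a); return lambda l:[x+c*l[0]-s*l[1],y+s*l[0]+c*l[1],l[2]]
st=fr(483.3,364,.052)
print('tip',q(st((-29,0,236))),'seat',q(st((0,0,210))),'post',q(st((65,0,245))))
for off in (22,27,32):
    a=.053;t=fr(406.1-off*np.sin(a),333.7+off*np.cos(a),a);Z=424.6-294.7
    print(off,[q(t((x,y,z+Z))) for x,y,z in((-35,50,55),(-35,-50,0),(35,-50,0),(-35,50,0),(35,-50,55))])
E
```

```text
tip [272. 233.] seat [315. 252.] post [396. 177.]
22 [array([137., 306.]), array([214., 448.]), array([308., 410.]), array([149., 371.]), array([299., 345.])]
27 [array([133., 302.]), array([210., 444.]), array([304., 406.]), array([146., 367.]), array([296., 341.])]
32 [array([130., 299.]), array([207., 440.]), array([301., 402.]), array([143., 363.]), array([292., 337.])]
```

Hook tip at (275,233) and tray corners agree with the model. Sliding in over the hook, then lowering onto the seat.

Emit:
send_rows:
  commands:
    - {"translation":[0.06,0,0],"twist":[0,0,0]}
    - {"translation":[0.15,0.01,0],"twist":[0,0,0]}
    - {"translation":[0.25,0.01,0],"twist":[0,0,0]}
    - {"translation":[0.36,0.02,0],"twist":[0,0,0]}
    - {"translation":[0.47,0.02,0],"twist":[0,0,0]}
    - {"translation":[0.58,0.03,0],"twist":[0,0,0]}
    - {"translation":[0.67,0.03,0],"twist":[0,0,0]}
    - {"translation":[0.74,0.04,0],"twist":[0,0,0]}
    - {"translation":[0.78,0.04,0],"twist":[0,0,0]}
    - {"translation":[0.79,0.04,0],"twist":[0,0,0]}

```text
t: 23.35
ee_pos: [484.9, 337.9, 424.6]
orientation: [-2.161, -2.28, 0.0]
ft_force: [0.3, -0.1, -2.9]
width: 5.6
```

Emit:
send_rows:
  commands:
    - {"translation":[0,0,-0.05],"twist":[0,0,0]}
    - {"translation":[0,0,-0.11],"twist":[0,0,0]}
    - {"translation":[0,0,-0.17],"twist":[0,0,0]}
    - {"translation":[0,0,-0.23],"twist":[0,0,0]}
    - {"translation":[0,0,-0.28],"twist":[0,0,0]}
    - {"translation":[0,0,-0.32],"twist":[0,0,0]}
    - {"translation":[0,0,-0.35],"twist":[0,0,0]}
    - {"translation":[0,0,-0.37],"twist":[0,0,0]}
    - {"translation":[0,0,-0.38],"twist":[0,0,0]}
    - {"translation":[0,0,-0.38],"twist":[0,0,0]}

```text
t: 24.35
ee_pos: [484.6, 337.9, 386.7]
orientation: [2.161, 2.281, 0.0]
ft_force: [0.6, 0.5, -4.1]
width: 5.6
```

```bash
python3 - <<'E'
from h import *
snap('side','s5');o=ctrl.get_obs();print(o['ft_force'],o['ee_pos'])
s=cv2.imread('pics/s5.png')
cv2.imwrite('pics/c6.png',cv2.resize(s[110:210,250:340],(540,600),interpolation=cv2.INTER_CUBIC))
E
```

```text
[-0.46195493  0.4005606  -3.97118733] [484.60041807 337.9277431  386.78113244]
```

View pics/c6.png

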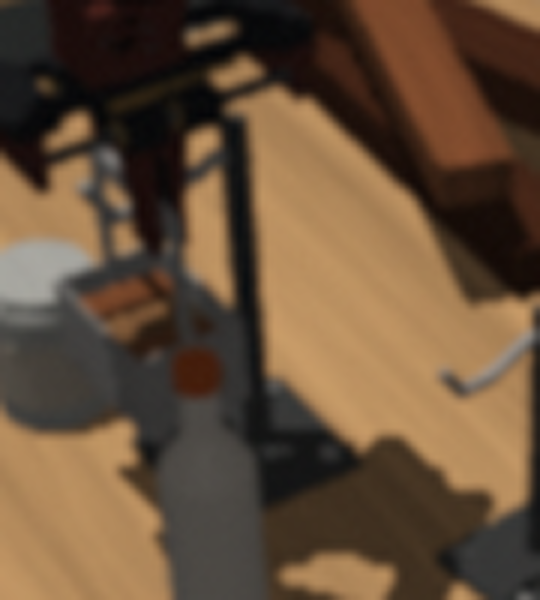

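Emit:
send_rows:
  commands:
    - {"translation":[0,0,-0.005],"twist":[0,0,0]}
    - {"translation":[0,0,-0.01],"twist":[0,0,0]}
    - {"translation":[0,0,-0.015],"twist":[0,0,0]}
    - {"translation":[0,0,-0.02],"twist":[0,0,0]}
    - {"translation":[0,0,-0.02],"twist":[0,0,0]}
    - {"translation":[0,0,-0.025],"twist":[0,0,0]}
    - {"translation":[0,0,-0.025],"twist":[0,0,0]}
    - {"translation":[0,0,-0.025],"twist":[0,0,0]}
    - {"translation":[0,0,-0.025],"twist":[0,0,0]}
    - {"translation":[0,0,-0.025],"twist":[0,0,0]}

```text
t: 25.4
ee_pos: [484.6, 337.9, 384.2]
orientation: [2.161, 2.281, 0.0]
ft_force: [0.5, 0.1, -3.1]
width: 5.7
```

Emit:
send_rows:
  commands:
    - {"translation":[0,0,-0.005],"twist":[0,0,0]}
    - {"translation":[0,0,-0.01],"twist":[0,0,0]}
    - {"translation":[0,0,-0.015],"twist":[0,0,0]}
    - {"translation":[0,0,-0.02],"twist":[0,0,0]}
    - {"translation":[0,0,-0.025],"twist":[0,0,0]}
    - {"translation":[0,0,-0.025],"twist":[0,0,0]}
    - {"translation":[0,0,-0.025],"twist":[0,0,0]}
    - {"translation":[0,0,-0.025],"twist":[0,0,0]}
    - {"translation":[0,0,-0.025],"twist":[0,0,0]}
    - {"translation":[0,0,-0.025],"twist":[0,0,0]}

```text
t: 26.4
ee_pos: [484.7, 337.8, 383.2]
orientation: [2.16, 2.28, 0.002]
ft_force: [-3.5, -3.7, 9.8]
width: 6.0
```

Emit:
send_rows:
  commands:
    - {"translation":[0,0,0.005],"twist":[0,0,0]}
    - {"translation":[0,0,0.01],"twist":[0,0,0]}
    - {"translation":[0,0,0.014],"twist":[0,0,0]}
    - {"translation":[0,0,0.014],"twist":[0,0,0]}
    - {"translation":[0,0,0.014],"twist":[0,0,0]}
    - {"translation":[0,0,0.014],"twist":[0,0,0]}
    - {"translation":[0,0,0.014],"twist":[0,0,0]}
    - {"translation":[0,0,0.014],"twist":[0,0,0]}
    - {"translation":[0,0,0.014],"twist":[0,0,0]}
    - {"translation":[0,0,0.014],"twist":[0,0,0]}

```text
t: 27.4
ee_pos: [484.7, 337.9, 383.4]
orientation: [2.16, 2.28, 0.001]
ft_force: [-1.5, -2.2, 5.4]
width: 5.7
```

Emit:
send_rows:
  commands:
    - {"translation":[0,0,0],"twist":[0,0,0]}
    - {"translation":[0,0,0],"twist":[0,0,0]}
    - {"translation":[0,0,0],"twist":[0,0,0]}
    - {"translation":[0,0,0],"twist":[0,0,0]}
    - {"translation":[0,0,0],"twist":[0,0,0]}
    - {"translation":[0,0,0],"twist":[0,0,0]}
    - {"translation":[0,0,0],"twist":[0,0,0]}
    - {"translation":[0,0,0],"twist":[0,0,0]}
    - {"translation":[0,0,0],"twist":[0,0,0]}
    - {"translation":[0,0,0],"twist":[0,0,0]}
  grip: -0.5

```text
t: 28.4
ee_pos: [484.6, 337.9, 383.1]
orientation: [2.161, 2.281, 0.0]
ft_force: [0.1, -0.2, 0.2]
width: 65.8
```

```bash
python3 - <<'E'
from h import *
snap('side','s6');o=ctrl.get_obs();print(o['ft_force'],o['ee_pos'])
s=cv2.imread('pics/s6.png')
cv2.imwrite('pics/c7.png',cv2.resize(s[110:210,250:340],(540,600),interpolation=cv2.INTER_CUBIC))
E
```

```text
[-0.75700773  0.49217099  0.76093876] [484.54383755 337.9119922  383.1064813 ]
```

View pics/c7.png

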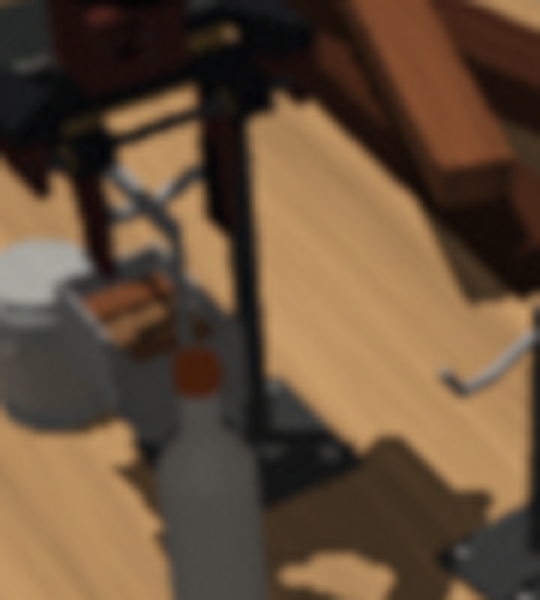

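The tray hangs on the hook, with the strap across the seat and the fingers clear. Lifting away and returning to the box.

Emit:
send_rows:
  commands:
    - {"translation":[0,0,0.05],"twist":[0,0,0]}
    - {"translation":[0,0,0.12],"twist":[0,0,0]}
    - {"translation":[0,0,0.22],"twist":[0,0,0]}
    - {"translation":[0,0,0.34],"twist":[0,0,0]}
    - {"translation":[0,0,0.46],"twist":[0,0,0]}
    - {"translation":[0,0,0.58],"twist":[0,0,0]}
    - {"translation":[0,0,0.7],"twist":[0,0,0]}
    - {"translation":[0,0,0.8],"twist":[0,0,0]}
    - {"translation":[0,-0.05,0.9],"twist":[0,0,0]}
    - {"translation":[0,-0.1,1],"twist":[0,0,0]}

```text
t: 29.45
ee_pos: [484.5, 327.5, 483.8]
orientation: [2.16, 2.281, -0.0]
ft_force: [-0.3, 0.3, -0.3]
width: 65.9
```

Emit:
send_rows:
  commands:
    - {"translation":[0,-0.1,0],"twist":[0,0,0]}
    - {"translation":[0,-0.2,0],"twist":[0,0,0]}
    - {"translation":[0,-0.3,0],"twist":[0,0,0]}
    - {"translation":[0,-0.4,0],"twist":[0,0,0]}
    - {"translation":[0,-0.5,0],"twist":[0,0,0]}
    - {"translation":[0,-0.6,0],"twist":[0,0,0]}
    - {"translation":[0,-0.7,0],"twist":[0,0,0]}
    - {"translation":[0,-0.8,0],"twist":[0,0,0]}
    - {"translation":[0,-0.9,0],"twist":[0,0,0]}
    - {"translation":[0,-1,0],"twist":[0,0,0]}
  grip: -1

```text
t: 30.45
ee_pos: [484.6, 227.1, 483.1]
orientation: [2.161, 2.281, 0.0]
ft_force: [-0.1, -0.5, 0.8]
width: 87.9
```

Emit:
send_rows:
  commands:
    - {"translation":[0,-0.1,0],"twist":[0,0,0]}
    - {"translation":[0,-0.2,0],"twist":[0,0,0]}
    - {"translation":[0,-0.3,0],"twist":[0,0,0]}
    - {"translation":[0,-0.4,0],"twist":[0,0,0]}
    - {"translation":[0,-0.5,0],"twist":[0,0,0]}
    - {"translation":[0,-0.6,0],"twist":[0,0,0]}
    - {"translation":[0,-0.7,0],"twist":[0,0,0]}
    - {"translation":[0,-0.8,0],"twist":[0,0,0]}
    - {"translation":[0,-0.9,0],"twist":[0,0,0]}
    - {"translation":[0,-1,0],"twist":[0,0,0]}

```text
t: 31.45
ee_pos: [484.5, 127.1, 483.1]
orientation: [2.161, 2.281, 0.0]
ft_force: [0.0, 0.4, 0.8]
width: 87.6
```

Emit:
send_rows:
  commands:
    - {"translation":[0,-0.1,0],"twist":[0,0,0]}
    - {"translation":[0,-0.2,0],"twist":[0,0,0]}
    - {"translation":[0,-0.3,0],"twist":[0,0,0]}
    - {"translation":[0,-0.4,0],"twist":[0,0,0]}
    - {"translation":[0,-0.5,0],"twist":[0,0,0]}
    - {"translation":[0,-0.6,0],"twist":[0,0,0]}
    - {"translation":[0,-0.7,0],"twist":[0,0,0]}
    - {"translation":[0,-0.8,0],"twist":[0,0,0]}
    - {"translation":[0,-0.9,0],"twist":[0,0,0]}
    - {"translation":[0,-1,0],"twist":[0,0,0]}

```text
t: 32.45
ee_pos: [484.5, 27.1, 483.1]
orientation: [-2.161, -2.281, -0.0]
ft_force: [-0.1, 0.4, 0.1]
width: 88.0
```

Emit:
send_rows:
  commands:
    - {"translation":[0,-0.1,0],"twist":[0,0,0]}
    - {"translation":[0,-0.2,0],"twist":[0,0,0]}
    - {"translation":[0,-0.3,0],"twist":[0,0,0]}
    - {"translation":[0,-0.4,0],"twist":[0,0,0]}
    - {"translation":[0,-0.5,0],"twist":[0,0,0]}
    - {"translation":[0,-0.6,0],"twist":[0,0,0]}
    - {"translation":[0,-0.7,0],"twist":[0,0,0]}
    - {"translation":[0,-0.8,0],"twist":[0,0,0]}
    - {"translation":[0,-0.9,0],"twist":[0,0,0]}
    - {"translation":[0,-1,0],"twist":[0,0,0]}

```text
t: 33.45
ee_pos: [484.5, -72.9, 483.0]
orientation: [-2.161, -2.281, 0.0]
ft_force: [1.7, -0.6, 0.3]
width: 87.9
```

Emit:
send_rows:
  commands:
    - {"translation":[0,-0.1,0],"twist":[0,0,0]}
    - {"translation":[0,-0.2,0],"twist":[0,0,0]}
    - {"translation":[0,-0.3,0],"twist":[0,0,0]}
    - {"translation":[0,-0.4,0],"twist":[0,0,0]}
    - {"translation":[0,-0.5,0],"twist":[0,0,0]}
    - {"translation":[0,-0.6,0],"twist":[0,0,0]}
    - {"translation":[0,-0.7,0],"twist":[0,0,0]}
    - {"translation":[0,-0.8,0],"twist":[0,0,0]}
    - {"translation":[0,-0.9,0],"twist":[0,0,0]}
    - {"translation":[0,-1,0],"twist":[0,0,0]}

```text
t: 34.45
ee_pos: [484.6, -172.9, 483.1]
orientation: [-2.161, -2.281, 0.0]
ft_force: [-0.1, 0.2, 0.2]
width: 87.7
```

Emit:
send_rows:
  commands:
    - {"translation":[0,-0.1,0],"twist":[0,0,0]}
    - {"translation":[-0.01,-0.2,-0.1],"twist":[0,0,0]}
    - {"translation":[-0.02,-0.3,-0.2],"twist":[0,0,0]}
    - {"translation":[-0.03,-0.4,-0.3],"twist":[0,0,0]}
    - {"translation":[-0.04,-0.5,-0.4],"twist":[0,0,0]}
    - {"translation":[-0.05,-0.6,-0.5],"twist":[0,0,0]}
    - {"translation":[-0.06,-0.7,-0.6],"twist":[0,0,0]}
    - {"translation":[-0.07,-0.8,-0.7],"twist":[0,0,0]}
    - {"translation":[-0.07,-0.9,-0.8],"twist":[0,0,0]}
    - {"translation":[-0.07,-1,-0.9],"twist":[0,0,0]}

```text
t: 35.45
ee_pos: [477.5, -273.0, 392.2]
orientation: [2.161, 2.281, -0.0]
ft_force: [-0.5, 0.2, 0.1]
width: 87.7
```

Emit:
send_rows:
  commands:
    - {"translation":[0,-0.1,-0.04],"twist":[0,0,0]}
    - {"translation":[0,-0.2,-0.08],"twist":[0,0,0]}
    - {"translation":[0,-0.3,-0.12],"twist":[0,0,0]}
    - {"translation":[0,-0.4,-0.16],"twist":[0,0,0]}
    - {"translation":[0,-0.5,-0.22],"twist":[0,0,0]}
    - {"translation":[0,-0.6,-0.28],"twist":[0,0,0]}
    - {"translation":[0,-0.7,-0.35],"twist":[0,0,0]}
    - {"translation":[0,-0.77,-0.42],"twist":[0,0,0]}
    - {"translation":[0,-0.8,-0.5],"twist":[0,0,0]}
    - {"translation":[0,-0.8,-0.58],"twist":[0,0,0]}

```text
t: 36.45
ee_pos: [477.5, -352.4, 334.3]
orientation: [-2.161, -2.28, -0.0]
ft_force: [0.6, 0.8, 0.5]
width: 87.7
```

Emit:
send_rows:
  commands:
    - {"translation":[0,0,-0.08],"twist":[0,0,0]}
    - {"translation":[0,0,-0.17],"twist":[0,0,0]}
    - {"translation":[0,0,-0.26],"twist":[0,0,0]}
    - {"translation":[0,0,-0.35],"twist":[0,0,0]}
    - {"translation":[0,0,-0.44],"twist":[0,0,0]}
    - {"translation":[0,0,-0.53],"twist":[0,0,0]}
    - {"translation":[0,0,-0.61],"twist":[0,0,0]}
    - {"translation":[0,0,-0.68],"twist":[0,0,0]}
    - {"translation":[0,0,-0.73],"twist":[0,0,0]}
    - {"translation":[0,0,-0.75],"twist":[0,0,0]}

```text
t: 37.45
ee_pos: [477.5, -352.0, 259.5]
orientation: [-2.16, -2.28, 0.0]
ft_force: [-0.4, 0.1, 0.2]
width: 87.9
```

Emit:
send_rows:
  commands:
    - {"translation":[0,0,0],"twist":[0,0,0]}
    - {"translation":[0,0,0],"twist":[0,0,0]}
    - {"translation":[0,0,0],"twist":[0,0,0]}
    - {"translation":[0,0,0],"twist":[0,0,0]}
    - {"translation":[0,0,0],"twist":[0,0,0]}
    - {"translation":[0,0,0],"twist":[0,0,0]}
    - {"translation":[0,0,0],"twist":[0,0,0]}
    - {"translation":[0,0,0],"twist":[0,0,0]}
    - {"translation":[0,0,0],"twist":[0,0,0]}
    - {"translation":[0,0,0],"twist":[0,0,0]}
  grip: 1

```text
t: 38.45
ee_pos: [478.6, -352.2, 260.8]
orientation: [2.159, 2.278, 0.002]
ft_force: [5.0, 1.7, 2.2]
width: 40.3
```

Emit:
send_rows:
  commands:
    - {"translation":[0.01,-0.01,0],"twist":[0,0,-0.1]}
    - {"translation":[0.015,-0.01,0],"twist":[0,0,-0.2]}
    - {"translation":[0.015,-0.01,0],"twist":[0,0,-0.3]}
    - {"translation":[0.015,-0.01,0],"twist":[0,0,-0.4]}
    - {"translation":[0.015,-0.01,0],"twist":[0,0,-0.5]}
    - {"translation":[0.015,-0.01,0],"twist":[0,0,-0.6]}
    - {"translation":[0.015,-0.01,0],"twist":[0,0,-0.7]}
    - {"translation":[0.015,-0.01,0],"twist":[0,0,-0.8]}
    - {"translation":[0.015,-0.01,0],"twist":[0,0,-0.9]}
    - {"translation":[0.015,-0.01,0],"twist":[0,0,-1]}

```text
t: 39.45
ee_pos: [479.7, -352.7, 260.3]
orientation: [2.659, 1.672, 0.002]
ft_force: [4.3, 4.0, 1.2]
width: 40.2
```

Emit:
send_rows:
  commands:
    - {"translation":[0,0,0],"twist":[0,0,-0.12]}
    - {"translation":[0,0,0],"twist":[0,0,-0.24]}
    - {"translation":[0,0,0],"twist":[0,0,-0.36]}
    - {"translation":[0,0,0],"twist":[0,0,-0.48]}
    - {"translation":[0,0,0],"twist":[0,0,-0.6]}
    - {"translation":[0,0,0],"twist":[0,0,-0.72]}
    - {"translation":[0,0,0],"twist":[0,0,-0.84]}
    - {"translation":[0,0,0],"twist":[0,0,-0.96]}
    - {"translation":[0,0,0],"twist":[0,0,-1]}
    - {"translation":[0,0,0],"twist":[0,0,-1]}

```text
t: 40.45
ee_pos: [480.0, -352.9, 260.7]
orientation: [2.989, 0.964, 0.004]
ft_force: [4.4, 3.4, 2.1]
width: 40.2
```

```bash
python3 - <<'E'
from h import *
o=ctrl.get_obs();print(o['ft_force'],o['ee_pos'],o['moment'],o['width'])
E
```

```text
[4.36754374 3.35062105 2.0801631 ] [ 480.03539847 -352.90306092  260.68181558] [ 0.63850014 -0.69711303  0.03649657] 40.19373991610579
```

Emit:
send_rows:
  commands:
    - {"translation":[0,0,0],"twist":[0,0,0]}
    - {"translation":[0,0,0],"twist":[0,0,0]}
    - {"translation":[0,0,0],"twist":[0,0,0]}
    - {"translation":[0,0,0],"twist":[0,0,0]}
    - {"translation":[0,0,0],"twist":[0,0,0]}
    - {"translation":[0,0,0],"twist":[0,0,0]}
    - {"translation":[0,0,0],"twist":[0,0,0]}
    - {"translation":[0,0,0],"twist":[0,0,0]}
    - {"translation":[0,0,0],"twist":[0,0,0]}
    - {"translation":[0,0,0],"twist":[0,0,0]}
  grip: -1

```text
t: 41.45
ee_pos: [479.1, -353.1, 260.1]
orientation: [2.99, 0.966, 0.0]
ft_force: [-0.2, -0.5, 0.0]
width: 87.6
```

Emit:
send_rows:
  commands:
    - {"translation":[0,0,0.08],"twist":[0,0,0]}
    - {"translation":[0,0,0.16],"twist":[0,0,0]}
    - {"translation":[0,0,0.26],"twist":[0,0,0]}
    - {"translation":[0,0,0.36],"twist":[0,0,0]}
    - {"translation":[0,0,0.46],"twist":[0,0,0]}
    - {"translation":[0,0,0.56],"twist":[0,0,0]}
    - {"translation":[0,0,0.66],"twist":[0,0,0]}
    - {"translation":[0,0,0.76],"twist":[0,0,0]}
    - {"translation":[0,0,0.88],"twist":[0,0,0]}
    - {"translation":[0,0,1],"twist":[0,0,0]}

```text
t: 42.45
ee_pos: [479.0, -353.1, 361.1]
orientation: [-2.989, -0.966, 0.0]
ft_force: [-0.2, -0.0, -0.1]
width: 87.8
```

Emit:
send_rows:
  commands:
    - {"translation":[0,0.1,0.05],"twist":[0,0,0]}
    - {"translation":[0,0.2,0.1],"twist":[0,0,0]}
    - {"translation":[0,0.3,0.15],"twist":[0,0,0]}
    - {"translation":[0,0.4,0.2],"twist":[0,0,0]}
    - {"translation":[0,0.5,0.25],"twist":[0,0,0]}
    - {"translation":[0,0.6,0.3],"twist":[0,0,0]}
    - {"translation":[0,0.7,0.35],"twist":[0,0,0]}
    - {"translation":[0,0.8,0.4],"twist":[0,0,0]}
    - {"translation":[0,0.9,0.45],"twist":[0,0,0]}
    - {"translation":[0,1,0.5],"twist":[0,0,0]}

```text
t: 43.45
ee_pos: [479.0, -252.3, 410.5]
orientation: [-2.99, -0.966, -0.0]
ft_force: [0.6, 0.3, 0.3]
width: 87.8
```

```bash
python3 - <<'E'
from h import *
snap('side','s7')
s=cv2.imread('pics/s7.png');s0=cv2.imread('pics/side0.png')
r=lambda i:cv2.resize(i,(400,300),interpolation=cv2.INTER_CUBIC)
cv2.imwrite('pics/c8.png',np.vstack([np.hstack([r(x[310:370,365:445]) for x in(s0,s)]),np.hstack([r(x[120:225,245:385]) for x in(s0,s)])]))
E
```

```text
(no output)
```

View pics/c8.png

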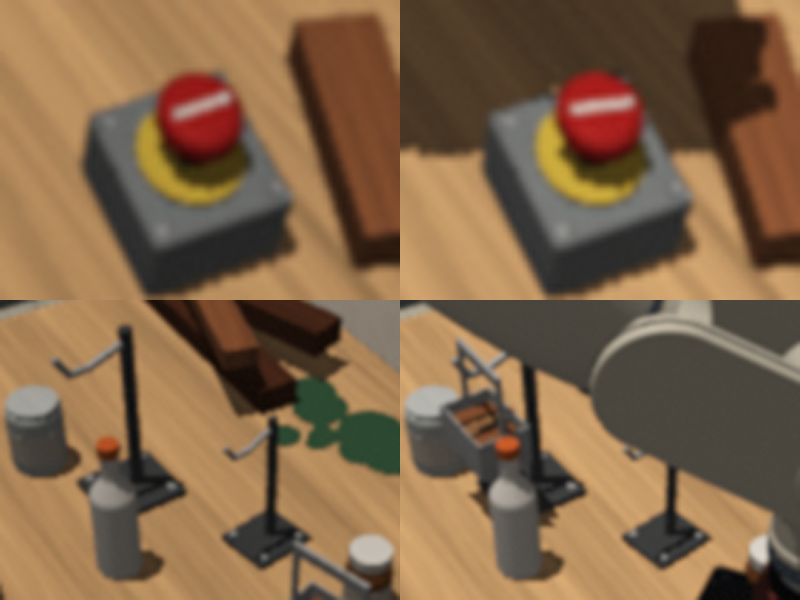

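The mushroom is up and the tray hangs on the hook, though it looks turned a little. I'll wait a second and compare frames for stillness.

Emit:
send_rows:
  commands:
    - {"translation":[0,0,0.05],"twist":[0,0,0]}
    - {"translation":[0,0,0.1],"twist":[0,0,0]}
    - {"translation":[0,0,0.1],"twist":[0,0,0]}
    - {"translation":[0,0,0.1],"twist":[0,0,0]}
    - {"translation":[0,0,0.1],"twist":[0,0,0]}
    - {"translation":[0,0,0.1],"twist":[0,0,0]}
    - {"translation":[0,0,0.1],"twist":[0,0,0]}
    - {"translation":[0,0,0.1],"twist":[0,0,0]}
    - {"translation":[0,0,0.1],"twist":[0,0,0]}
    - {"translation":[0,0,0.1],"twist":[0,0,0]}

```text
t: 44.5
ee_pos: [479.1, -253.1, 420.1]
orientation: [-2.99, -0.966, -0.0]
ft_force: [0.2, -0.1, -0.0]
width: 87.7
```

```bash
python3 - <<'E'
from h import *
snap('side','s8');snap('top','t8')
a=cv2.imread('pics/s7.png').astype(int);b=cv2.imread('pics/s8.png').astype(int)
for n,(y0,y1,x0,x1) in dict(tray=(130,185,255,292),bench=(200,225,260,275),head=(320,345,395,415)).items(): print(n,abs(a-b)[y0:y1,x0:x1].mean(),abs(a-b)[y0:y1,x0:x1].max())
r=lambda i,w:cv2.resize(i,(w,480),interpolation=cv2.INTER_CUBIC)
cv2.imwrite('pics/c9.png',np.hstack([r(b[125:205,250:310].astype(np.uint8),360),r(cv2.imread('pics/t8.png')[165:225,195:250],440)]))
E
```

```text
tray 2.3475839475839475 99
bench 0.5884444444444444 2
head 0.7833333333333333 11
```

View pics/c9.png

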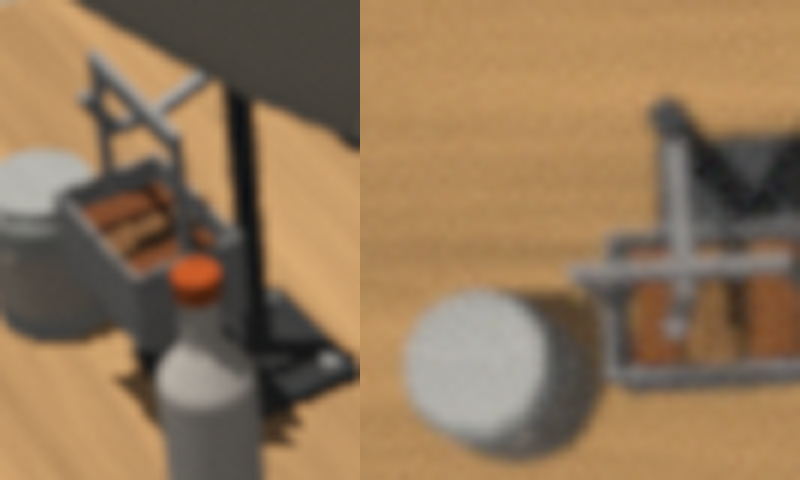

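```bash
python3 - <<'E'
from h import *
g=[]
for i in range(24):
    d=ctrl.get_image('side'); g.append(cv2.cvtColor(d['img'],cv2.COLOR_RGB2GRAY)[150:180,260:282].astype(np.float32))
for i in (0,2,4,6,8,10,12,14,16,18,20,23): print(i,np.round(cv2.phaseCorrelate(g[0],g[i])[0],2),abs(g[i]-g[0]).mean().round(2))
h=lambda f:cv2.cvtColor(cv2.imread('pics/%s.png'%f),cv2.COLOR_BGR2GRAY)[150:180,260:282].astype(np.float32)
for f in('s6','s7','s8'): print(f,cv2.phaseCorrelate(h(f),g[-1]),abs(h(f)-g[-1]).mean())
print(ctrl.get_obs()['t'])
E
```

```text
0 [ 0. -0.] 0.0
2 [-0.01 -0.  ] 0.56
4 [ 0.03 -0.01] 0.55
6 [0.01 0.02] 0.55
8 [-0.01  0.08] 0.52
10 [0.05 0.01] 0.58
12 [ 0.01 -0.01] 0.55
14 [-0.   -0.01] 0.53
16 [0.01 0.03] 0.53
18 [0.02 0.05] 0.55
20 [0.04 0.05] 0.57
23 [-0.01  0.07] 0.58
s6 ((1.0300891373636905, 0.019412234841635012), 0.5438113619883855) 17.633333
s7 ((-0.03567091954526447, 0.041030890872759684), 1.005630073779159) 0.52575755
s8 ((-0.04255575199741379, 0.09219467251920044), 1.0084409296512604) 0.5181818
45.8
```

The tray is still (under 0.1 px). Last number check: head height and bystanders against the first picture.

```bash
python3 - <<'E'
from h import *
def red(f):
    i=cv2.imread('pics/%s.png'%f)[310:370,365:445].astype(int); m=(i[...,2]>110)&(i[...,1]<70)&(i[...,0]<70); m[:,55:]=0; y,x=np.where(m); return y.min(),y.max(),x.min(),x.max(),m.sum()
for f in('side0','s2','s7','s8'): print(f,red(f))
g=lambda f:cv2.cvtColor(cv2.imread('pics/%s.png'%f),cv2.COLOR_BGR2GRAY).astype(np.float32)
for n,f0,f1,(y0,y1,x0,x1) in(('glue','side0','s8',(172,220,270,298)),('can','side0','s8',(150,182,245,259)),('jar','top0','t8',(146,167,315,334)),('offcut','top0','t8',(170,197,411,447)),('offcut','side0','s8',(310,365,420,458)),('can','top0','t8',(198,226,199,220))):
    print(n,np.round(cv2.phaseCorrelate(g(f0)[y0:y1,x0:x1],g(f1)[y0:y1,x0:x1])[0],2),abs(g(f0)-g(f1))[y0:y1,x0:x1].mean())
E
```

```text
side0 (np.int64(15), np.int64(29), np.int64(31), np.int64(48), np.int64(155))
s2 (np.int64(17), np.int64(31), np.int64(31), np.int64(47), np.int64(158))
s7 (np.int64(14), np.int64(29), np.int64(31), np.int64(48), np.int64(170))
s8 (np.int64(14), np.int64(29), np.int64(31), np.int64(48), np.int64(169))
glue [-0.03 -0.08] 18.83259
can [0.5  0.03] 14.801339
jar [-0.04 -0.04] 4.7518797
offcut [-3.93  3.61] 38.407406
offcut [0.14 0.09] 23.142105
can [-0.02 -0.12] 4.7534013
```

```bash
python3 -c "
from workcell import ctrl
print(ctrl.close_job(), ctrl.get_obs()['t'])"
```

```text
the job is handed in; nothing more can be done
the job is handed in; nothing more can be done
```

The job is done and handed in at about 46 s, under the 72 s limit; the hand-in gave no verdict.

**What I did:**
- **Press:** I pressed the mushroom to the bottom of its travel with about 14.5 N. After the arm moved away, a picture showed the head sitting lower, so it was latched.
- **Tray:** I gripped the strap 27 mm off centre, carried the tray round the glue bottle, slid it over the hook and lowered it onto the seat. The arm pressed with about 10 N there, so I eased it back before letting go.
- **Unlatch:** I gripped the head, turned it clockwise by 1.0 rad, then opened the gripper and moved the arm clear.

**What the last checks showed:**
- **Tray:** it hangs upright and centred on the hook, and moved less than 0.1 px over 1.2 s of pictures.
- **Mushroom:** the head is back at its original height in the side picture, to within 1 px.
- **Bystanders:** the glue bottle, jar and offcut show no shift beyond about 0.15 px, and the can none in the top view.

**Checks that disagreed or were unclear:**
- **Head mark:** its white bar looked turned slightly, by about 0.2 rad at most, compared with the start.
- **Top view of the offcut:** the comparison gave about 4 px, but the arm was in the way there, so I relied on the side view.
- **Side view of the can:** it showed a 0.5 px shift with the tray hanging partly in front of it, so I relied on the top view.

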